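# Hold the fourth leg in the footstool frame for screwing

## Task

The footstool frame lies upside down on its assembly board with three of its four legs already screwed in. Stand the loose leg upright, glide still up, on the board in the empty inner corner, square to the frame, and press it sideways into the corner with a steady push of about 12 N against each of its two rails - don't ram it - for me to drive the screws from outside. Hold that push for two seconds and finish with the leg still held and pressed there; leave everything else on the bench where it is.

Things in the scene. Friction and masses are not known exactly. Their poses are not given: they have to be found in the camera images.
- frame: upside-down pale wooden footstool frame, fixed on a 300 x 340 x 12 mm plywood board with low blue cleats outside. Rails 20 mm thick, 50 high: 260 (along its x) x 300 mm outside, 220 x 260 inside, open down to the board. Origin: under the board's centre, on the bench; board top z 12, rail tops z 62 mm; z up. A leg's seat centre in each inner corner: x +-90, y +-110 mm; three taken, one empty
- leg: the loose fourth leg: dark square wooden leg 40 x 40 mm, 120 mm tall, 0.10 to 0.20 kg, standing upright on the bench left or right of the frame at any yaw, its black round glide (26 mm across, the top 5 mm) uppermost. Origin: centre of its lower end; z up to the glide; x and y square to its side faces. All four sides are alike
- rail_far: pale wooden rail on the frame's +x side, running along the frame's y, 300 mm long; its inner face is the plane x = +110 mm of the frame. 20 mm thick, 50 mm high. Rigid, fixed; rails and board are waxed, friction on the leg about 0.2. Origin: centre of its underside, 12 mm above the bench
- rail_near: pale wooden rail on the frame's -x side, running along the frame's y, 300 mm long; its inner face is the plane x = -110 mm of the frame. 20 mm thick, 50 mm high. Rigid, fixed; rails and board are waxed, friction on the leg about 0.2. Origin: centre of its underside, 12 mm above the bench
- rail_left: pale wooden rail on the frame's +y side, running along the frame's x, 220 mm long; its inner face is the plane y = +130 mm of the frame. 20 mm thick, 50 mm high. Rigid, fixed; rails and board are waxed, friction on the leg about 0.2. Origin: centre of its underside, 12 mm above the bench
- rail_right: pale wooden rail on the frame's -y side, running along the frame's x, 220 mm long; its inner face is the plane y = -130 mm of the frame. 20 mm thick, 50 mm high. Rigid, fixed; rails and board are waxed, friction on the leg about 0.2. Origin: centre of its underside, 12 mm above the bench
- fitted_a: one of the three legs already screwed into their corners, same shape as the loose leg, standing on the board (top 132 mm above the bench), fixed. Origin: centre of its lower end. Which three corners are taken differs from start to start
- fitted_b: one of the three legs already screwed into their corners, same shape as the loose leg, standing on the board (top 132 mm above the bench), fixed. Origin: centre of its lower end. Which three corners are taken differs from start to start
- fitted_c: one of the three legs already screwed into their corners, same shape as the loose leg, standing on the board (top 132 mm above the bench), fixed. Origin: centre of its lower end. Which three corners are taken differs from start to start
- glue: white bottle of wood glue, 60 mm across, 170 mm tall, with an orange cap, standing on the bench to the left or right of the frame, on the side where the loose leg is not. Bystander; origin: centre of its underside
- driver: green and black cordless screwdriver standing on its battery, about 210 mm long and 205 mm tall. Bystander; origin: centre of its underside
- router: small black, silver and green trim router standing on its 90 mm square base, 205 mm tall. Bystander; origin: centre of its underside
- square: try square lying flat: dark wooden stock 120 x 22 x 18 mm with a steel blade reaching 205 mm from it. Bystander; origin: centre of the stock's underside
- tape: roll of yellow masking tape lying flat, 110 mm across, 25 mm high. Bystander; origin: centre of its underside
- wax_tin: flat round tin of wax, green with a brass lid, 93 mm across, 53 mm high. Bystander; origin: centre of its underside
- screw_tray: red open tray of screws, 100 x 140 x 35 mm. Bystander; origin: centre of its underside
There are look-alikes about, which are no part of the job. What is shaped like the leg but green or purple is not meant.

How it is judged:
By the outcome, as a careful person would: the job done as asked, in the order asked, and still so for the second after the job is handed in, while the arm keeps its last pose, push and grip.
It also fails if it takes over 72 s, if anything falls off the work surface, if the arm or the gripper's body presses on something with over 40 N, if the wrist force passes 120 N, or if a joint passes its speed limit or range.

## Robot

A 6-joint arm with a two-finger parallel gripper is mounted at the origin on the work surface. World frame = base frame: x ahead of the robot, y to its left, z up, the work surface at z = 0. Lengths are in mm, angles in rad, forces in N, time in s.
With the tool pointing down it reaches from about 375 to 925 mm from the base axis. Payload 5.7 kg.
Tool frame: the origin (TCP) lies between the finger pads, 19 mm behind the fingertips; this is the grasp point; z points along the fingers, y is the line along which they close (so a half turn about z gives the same grasp; the last joint's range is limited). The gripper opens to 85 mm and grips with 20 to 120 N. Pads are 22 mm wide; open, the fingers measure 114 mm over their backs; the gripper's body (76 mm by 85 mm) begins 54 mm behind the grasp point. The pads swing forward as they close: fully open they stand 13 mm farther back than shut.
Start: joints at [-1.397, 0.359, 1.51, -0, 1.272, -0.115], TCP at [170.867, -575.126, 249.967] pointing down, gripper open.
Joint ranges: [-2.97, 2.97], [-1.01, 2.36], [0.21, 2.38], [-0.96, 4.11], [0.2, 2.71], [-2.98, 2.98]. Speed limits (rad/s): [2.39, 2.39, 3.14, 3.14, 3.14, 3.14].

## Interface

Orientations are given as a unit quaternion [x, y, z, w].
In Python, from rig import ctrl, vision gives the robot as it stands.
- The arm moves only by the tool step_arm, never from a script. Its argument "motion" is a list of rows, each a list of 7 numbers: the shift along the tool's x, y, z as a fraction of full scale, then the turn, a rotation vector about the tool's x, y, z as a fraction of full scale, then the opening, from 0 (shut) to 1 (fully open). In form: [[x, y, z, rx, ry, rz, jaw], ...]. A call has 1 to 20 rows; each row shifts and turns the commanded pose from where the row before left it, along the tool's axes as they then stand; what a row does not reach is not made up. Full scale, the value 1, is 0.05 m for a shift and pi rad for a turn. A row lasts 1/10 s, in which the tool goes at most 50 mm and 8.59 degrees, less where a joint would pass 70% of its speed; a pose out of reach is approached as far as the arm can. A call with a number of a shift or a turn outside -1 to 1 is refused whole. A call with a gripper value outside its range is refused whole. The fingers move at their own pace and stop on an object; "newtons" is the grip in N (left out, the last holds). Time passes only in rows, so rows that do not move let the fingers close. It gives the time, the measured TCP pose, the force, the opening and the grip force at its end, in the units of the state.
- ctrl.get_obs(): the state, without advancing time (a new reading comes with each control period).
- vision.grab_frame(name): name is "scene" or "side" or "wrist"; returns the picture (420x560x3 uint8, red, green, blue); there is no depth.
- vision.camera_info(name): a dict with "vertical_fov" (degrees; the focal length in pixels is half the picture's height over the tangent of half this angle, whatever the lens; pixels are square), "cx", "cy" (the principal point, pixels), "dist" ([k1, k2, p1, p2, k3] as OpenCV has them; the pictures are not rectified), "rvec" (rotation vector, rad) and "tvec" (3), from world to camera coordinates, as OpenCV has them. Camera axes: x right, y down, z forward; pixel columns grow to the right and rows downward; lengths in mm; the calibration is good to about 2 mm. A picture is of the moment at which its call begins: read the wrist's pose just before it. camera_info takes no time and is no camera call; for the wrist camera it gives the pose at the moment of the call.
- ctrl.hand_in(): hands the job in; it is judged then, once.
The state is a dict: "t": time; "q": joint angles; "dq": joint speeds; "effort": joint torques, N m; "tcp_pos": TCP position; "eef_rot": TCP orientation; "force": force on the tool from outside, world axes, zero at the start; "ft_torque": the same for the moment, N m; "width": finger opening in mm; "finger_force": force on a finger pad.
Only numpy, scipy, OpenCV 4.12 (cv2) and the standard library are available. Lean on these libraries where they do the work, as an engineer would, in place of code of your own. Each camera call takes 0.05 s, during which the arm holds its last target. There are 200 camera calls.

## Working session

There is one attempt and no reset: what is moved stays moved. The work goes in short steps, Python scripts to look and compute and a tool call to move; the robot and the scene stay as the last step left them, time stands still between calls to the robot, and variables do not carry over. Pictures are saved under pics/ and viewed, at most 10 in all, crops included, and the job is handed in when it is done.

Besides the shell and the picture viewer there is one more tool, called after ">>>" by a JSON object that holds its "method" and its "body", one argument or row to a line. step_arm: Moves the arm, as the interface text tells. Shift numbers are shares of 0.05 m and turn numbers shares of pi rad, none past 1 either way. Its arguments: {"type":"object","properties":{"motion":{"type":"array"},"newtons":{"type":"number"}},"required":["motion"]}

```bash
mkdir -p pics; ls; python3 - <<'E'
from rig import ctrl, vision
import cv2
for n in ["scene","side"]:
    cv2.imwrite(f"pics/{n}0.png",vision.grab_frame(n)[:,:,::-1]); print(n,vision.camera_info(n))
print(ctrl.get_obs())
E
```

```text
pics
scene {'vertical_fov': 56.61658954345857, 'cx': 282.0548866819495, 'cy': 215.13984850416827, 'dist': array([0.03508948, 0.        , 0.        , 0.        , 0.        ]), 'rvec': array([ 1.61446959,  1.95792046, -0.77769447]), 'tvec': array([ 101.91386863, -329.9077033 , 1819.78862532])}
side {'vertical_fov': 44.714874718485724, 'cx': 273.0080415540505, 'cy': 207.40356309037216, 'dist': array([-0.14289652,  0.        ,  0.        ,  0.        ,  0.        ]), 'rvec': array([ 2.1038976 ,  0.84134341, -0.42370591]), 'tvec': array([-386.66139927, -178.34472761, 1720.70267109])}
{'t': 0.1, 'q': array([-1.39710759e+00,  3.59445931e-01,  1.51136941e+00, -3.78890668e-05,
        1.27247963e+00, -1.15105716e-01]), 'dq': array([ 0.00204464, -0.00145902, -0.00171806, -0.00088993, -0.00089088,
        0.00097816]), 'effort': array([ 8.75826045e-04, -5.28650343e+01, -2.79349190e+01, -2.21295600e-04,
        4.97679168e-03,  4.41194260e-06]), 'tcp_pos': array([ 170.75051415, -574.56364592,  249.21269117]), 'eef_rot': array([ 9.89591661e-01,  1.43901427e-01, -4.30233639e-05, -8.50260522e-04]), 'force': array([-0.33825183,  0.13533138, -1.19529246]), 'ft_torque': array([0.01122614, 0.02260927, 0.04292554]), 'finger_force': 0.0, 'width': 84.94977994293814}
```

View pics/scene0.png

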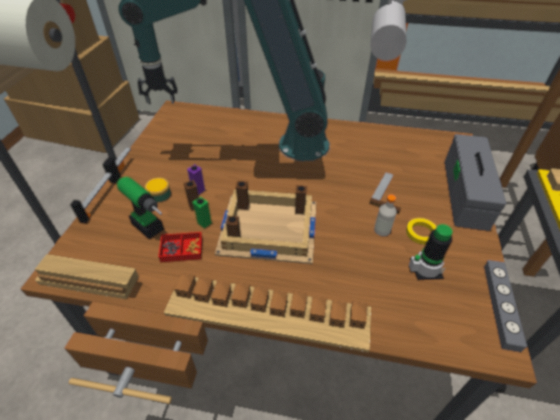

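View pics/side0.png

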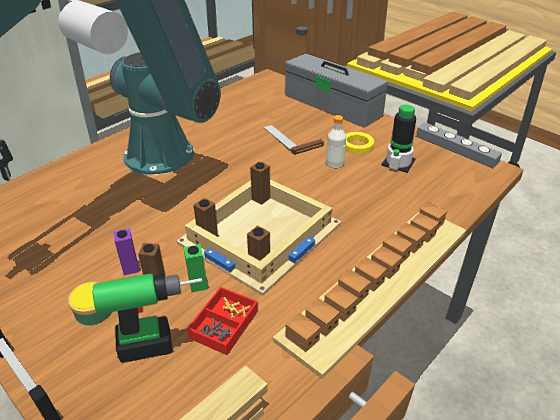

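Scene: three fitted legs at (242,192), (300,200), (233,228), so the empty corner is near (305,245). Candidates for the loose leg: the dark brown one at (192,192), the purple one at (197,178), the green one at (203,213), plus the short brown blocks on the plank at (185–360, 285–315). I choose brown (192,192) and will check it in a close crop.

```bash
python3 - <<'E'
import cv2,numpy as np
a=cv2.imread("pics/scene0.png")[155:275,165:335]; b=cv2.imread("pics/side0.png")[145:305,100:350]
a=cv2.resize(a,None,fx=4.7,fy=4.7,interpolation=cv2.INTER_CUBIC)[:564,:799]
b=cv2.resize(b,None,fx=3.2,fy=3.2,interpolation=cv2.INTER_CUBIC)
cv2.imwrite("pics/ca.png",a);cv2.imwrite("pics/cb.png",b);print(a.shape,b.shape)
E
```

```text
(564, 799, 3) (512, 800, 3)
```

View pics/ca.png

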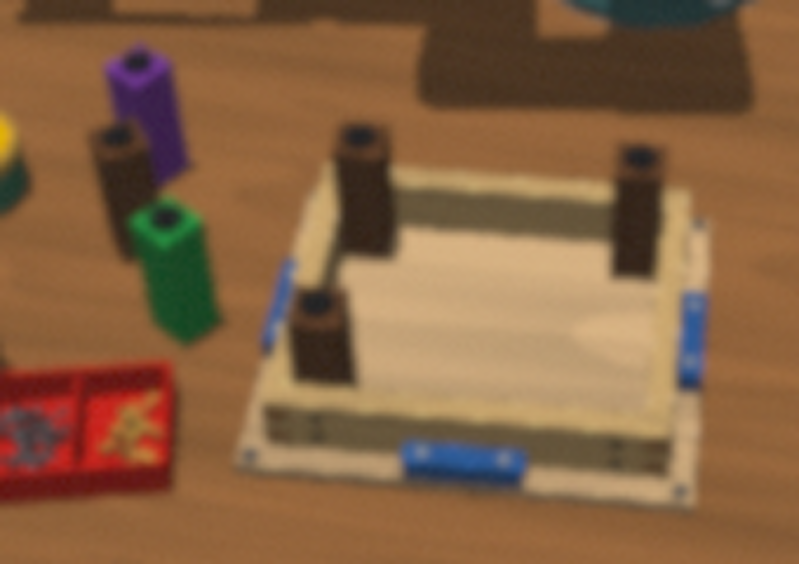

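View pics/cb.png

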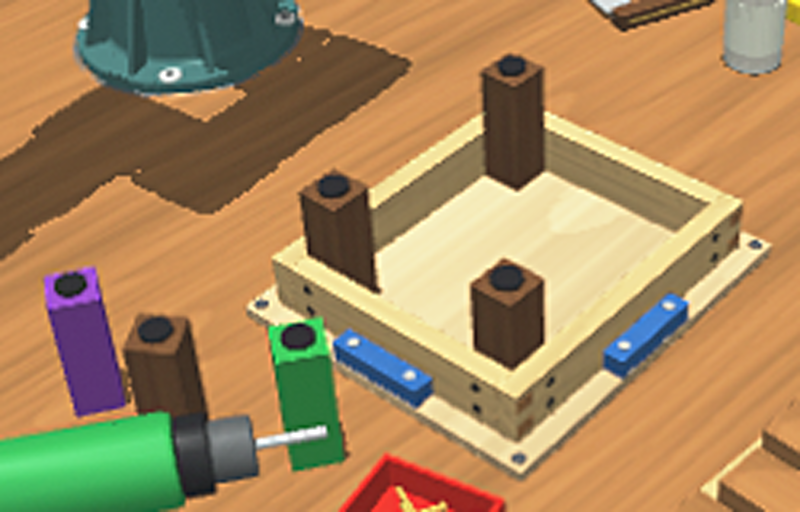

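Crop check: the brown leg (scene crop (118,136), side crop (156,329)) has a black glide and stands between purple (138,62) and green (167,217). It is dark wood, like the fitted legs. Empty corner: far rail and left rail (scene crop (665,420)).

```bash
cat > h.py <<'E'
import numpy as np,cv2
from scipy.spatial.transform import Rotation as R
def K(i):
    f=210/np.tan(np.radians(i["vertical_fov"]/2)); return np.array([[f,0,i["cx"]],[0,f,i["cy"]],[0,0,1]])
def onplane(px,z,i):
    n=cv2.undistortPoints(np.array(px,float).reshape(-1,1,2),K(i),i["dist"])[:,0]
    M=R.from_rotvec(i["rvec"]).as_matrix(); d=np.c_[n,np.ones(len(n))]@M; c=-M.T@i["tvec"]
    return c+d*((z-c[2])/d[:,2])[:,None]
def proj(P,i): return cv2.projectPoints(np.array(P,float),i["rvec"],i["tvec"],K(i),i["dist"])[0][:,0]
E
python3 - <<'E'
from h import *
from rig import vision
np.set_printoptions(precision=1,suppress=True)
s=vision.camera_info("scene");d=vision.camera_info("side")
S=lambda p:np.array(p)/4.7+[165,155]-.4
D=lambda p:np.array(p)/3.2+[100,145]-.35
print("glides loose,purple,green");print(onplane(S([(118,136),(138,62),(167,217)]),120,s));print(onplane(D([(156,329),(70,286),(298,336)]),120,d))
a=onplane(S([(360,137),(641,158),(318,303)]),132,s);b=onplane(D([(333,186),(512,66),(508,278)]),132,d)
print(a);print(b)
print(onplane(D([(275,258),(520,395),(741,203)]),62,d))
print(onplane(D([(520,474),(772,246),(248,306)]),12,d))
for m in (a,b,(a+b)/2):
    m=m[:,:2]; c=(m[1]+m[2])/2
    # model: nn-right(-90,-110), near-left(-90,110), far-right(90,-110)
    Q=np.array([(-90,-110),(-90,110),(90,-110)],float)
    A,B=(Q-Q.mean(0))@[1,1j],(m-m.mean(0))@[1,1j]
    k=(np.conj(A)@B)/(np.conj(A)@A); th=np.angle(k)
    o=m.mean(0)@[1,1j]-np.exp(1j*th)*(Q.mean(0)@[1,1j]); seat=o+np.exp(1j*th)*(90+110j)
    print("yaw",th,"scale",abs(k),"o",o,"seat",seat)
print("bystanders bolder: tray corners");print(onplane(D([(385,458),(500,505)]),35,d))
E
```

```text
glides loose,purple,green
[[ 490.1 -359.   120. ]
 [ 400.3 -374.5  120. ]
 [ 569.8 -291.5  120. ]]
[[ 485.  -362.9  120. ]
 [ 397.4 -380.4  120. ]
 [ 566.2 -295.7  120. ]]
[[ 466.5 -168.6  132. ]
 [ 447.2   49.8  132. ]
 [ 644.  -152.2  132. ]]
[[ 460.8 -172.8  132. ]
 [ 442.1   45.9  132. ]
 [ 640.8 -156.6  132. ]]
[[ 425.2 -213.2   62. ]
 [ 681.8 -187.7   62. ]
 [ 656.1  103.5   62. ]]
[[ 703.9 -211.5   12. ]
 [ 675.7  126.8   12. ]
 [ 406.4 -234.6   12. ]]
yaw 0.08812788215895753 scale 0.9929840060166404 o (545.888115580045-51.174968278510626j) seat (625.857324445421+66.31939598397594j)
yaw 0.08853730145465243 scale 0.9991380454052644 o (541.2316156636861-55.30873109225452j) seat (621.1527133681558+62.21836425904138j)
yaw 0.08833322419338638 scale 0.9960610048406653 o (543.5598414094876-53.24183201257441j) seat (623.5049220572766+64.26895081274125j)
bystanders bolder: tray corners
[[ 636.5 -283.1   35. ]
 [ 729.8 -257.    35. ]]
```

>>> {"method": "step_arm", "body": {
  "motion": [
    [0.4, -0.12, -0.2, 0, 0, 0, 1],
    [0.7, -0.22, -0.2, 0, 0, 0, 1],
    [0.7, -0.22, -0.2, 0, 0, 0, 1],
    [0.7, -0.22, -0.2, 0, 0, 0, 1],
    [0.7, -0.22, -0.2, 0, 0, 0, 1],
    [0.7, -0.22, 0, 0, 0, 0, 1],
    [0.7, -0.22, 0, 0, 0, 0, 1],
    [0.7, -0.22, 0, 0, 0, 0, 1],
    [0.7, -0.22, 0, 0, 0, 0, 1],
    [0.7, -0.22, 0, 0, 0, 0, 1],
    [0.4, -0.16, 0, 0, 0, 0, 1],
    [0, 0, 0, 0, 0, 0, 1],
    [0, 0, 0, 0, 0, 0, 1]
  ]
}}

```text
t: 1.4
tcp_pos: [478.8, -365.4, 299.5]
eef_rot: [0.989, 0.145, -0.001, -0.0]
force: [0.3, 0.0, 0.2]
width: 85.3
finger_force: 0.0
```

```bash
python3 - <<'E'
from h import *
from rig import vision,ctrl
import pickle
o=ctrl.get_obs();i=vision.camera_info("wrist");im=vision.grab_frame("wrist")[:,:,::-1]
cv2.imwrite("pics/w1.png",im);pickle.dump((o,i),open("w1.pkl","wb"))
print(o["tcp_pos"],o["eef_rot"],o["q"],o["force"]);print(proj([(487,-361,120)],i))
E
```

```text
[ 478.7761068  -365.41129283  299.50636156] [ 9.89499785e-01  1.44532987e-01 -5.68602308e-04 -2.59438401e-04] [-7.66212406e-01  3.23555417e-01  1.43801825e+00 -5.91361865e-04
  1.38112590e+00  5.14613703e-01] [0.34035215 0.03168064 0.22089584]
[[280.38975572 174.64464841]]
```

View pics/w1.png

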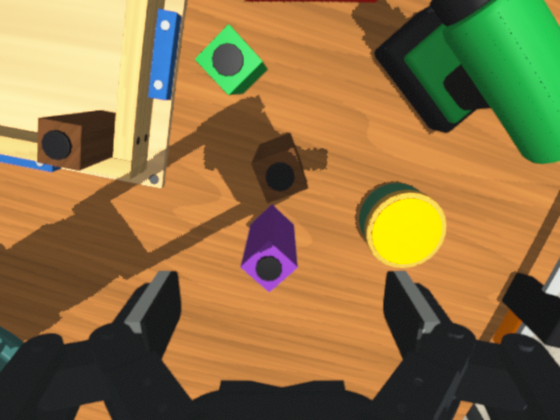

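The wrist view shows the brown leg's glide at (280,177), green at (228,60), purple at (269,268), the wax tin at (406,230) and the driver at (500,70). I need the leg's top-face corners, so I'll take a crop.

```bash
python3 - <<'E'
import cv2
a=cv2.imread("pics/w1.png")[125:210,235:325]
a=cv2.resize(a,None,fx=7,fy=7,interpolation=cv2.INTER_CUBIC);a=cv2.convertScaleAbs(a,alpha=2.2)
cv2.imwrite("pics/cw1.png",a)
E
```

```text
(no output)
```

View pics/cw1.png

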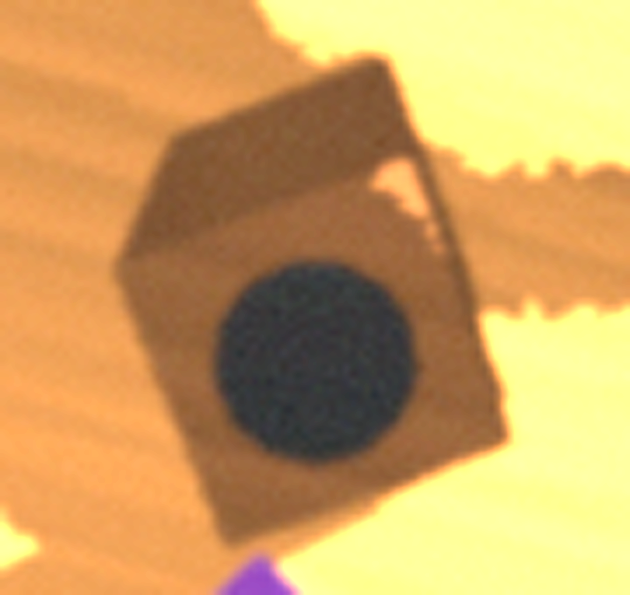

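```bash
python3 - <<'E'
from h import *
import pickle
np.set_printoptions(precision=3,suppress=True)
o,i=pickle.load(open("w1.pkl","rb"))
W=lambda p:np.array(p)/7+[235,125]-.43
c=onplane(W([(118,268),(408,160),(505,437),(228,545)]),115,i)[:,:2]
print(c,c.mean(0),onplane(W([(315,362)]),120,i))
e=np.roll(c,-1,0)-c
print(np.hypot(*e.T),np.degrees(np.arctan2(e[:,1],e[:,0]))%90)
print(onplane([(228,60),(269,268)],120,i), onplane([(56,145)],132,i))
print(onplane([(406,230)],53,i),i["tvec"],-R.from_rotvec(i["rvec"]).as_matrix().T@i["tvec"])
E
```

```text
[[ 488.746 -333.985]
 [ 512.079 -364.738]
 [ 481.815 -387.072]
 [ 457.755 -357.181]] [ 485.099 -360.744] [[ 485.394 -360.734  120.   ]]
[38.602 37.613 38.371 38.711] [37.189 36.427 38.832 36.813]
[[ 565.3   -293.848  120.   ]
 [ 397.008 -376.555  120.   ]] [[ 460.753 -170.92   132.   ]]
[[ 451.825 -519.067   53.   ]] [-486.72   281.271  536.529] [ 554.871 -342.114  423.023]
```

```bash
python3 - <<'E'
from h import *
from rig import vision
s=vision.camera_info("scene");d=vision.camera_info("side")
for a,b in [((158,213),(202,280)),((122,182),(78,297)),((485,236),(0,0))]:
  for z in (120,150,180,205):
    print(z,onplane([a],z,s)[0,:2].round(),onplane([b],z,d)[0,:2].round())
E
```

```text
120 [ 655. -412.] [ 656. -343.]
150 [ 681. -394.] [ 680. -360.]
180 [ 707. -376.] [ 705. -377.]
205 [ 729. -361.] [ 725. -391.]
120 [ 532. -604.] [ 504. -561.]
150 [ 561. -580.] [ 534. -569.]
180 [ 591. -556.] [ 565. -578.]
205 [ 616. -536.] [ 590. -585.]
120 [545. 670.] [-2187.   309.]
150 [575. 655.] [-2055.   268.]
180 [604. 639.] [-1923.   226.]
205 [629. 626.] [-1812.   192.]
```

>>> {"method": "step_arm", "body": {
  "motion": [
    [0.15, -0.054, 0, 0, 0, 0, 1],
    [0, 0, 0, 0, 0, -0.038, 1],
    [0, 0, 0, 0, 0, -0.038, 1],
    [0, 0, 0.2, 0, 0, -0.038, 1],
    [0, 0, 0.6, 0, 0, 0, 1],
    [0, 0, 0.7, 0, 0, 0, 1],
    [0, 0, 0.7, 0, 0, 0, 1],
    [0, 0, 0.5, 0, 0, 0, 1],
    [0, 0, 0.2, 0, 0, 0, 1],
    [0, 0, 0, 0, 0, 0, 1],
    [0, 0, 0, 0, 0, 0, 1]
  ]
}}

```text
t: 2.55
tcp_pos: [485.9, -361.8, 156.1]
eef_rot: [0.948, 0.318, 0.0, 0.001]
force: [0.2, -0.0, 0.7]
width: 85.0
finger_force: 0.0
```

```bash
python3 - <<'E'
from h import *
from rig import vision,ctrl
o=ctrl.get_obs();print(o["tcp_pos"].round(1),R.from_quat(o["eef_rot"]).as_matrix().round(4)); i=vision.camera_info("wrist");im=vision.grab_frame("wrist")[:,:,::-1]
cv2.imwrite("pics/w2.png",im); print(proj([(485.2,-360.7,120)],i))
E
```

```text
[ 485.9 -361.8  156.1] [[ 7.983e-01  6.023e-01  1.200e-03]
 [ 6.023e-01 -7.983e-01 -1.000e-03]
 [ 4.000e-04  1.600e-03 -1.000e+00]]
[[279.64516333 258.75740827]]
```

View pics/w2.png

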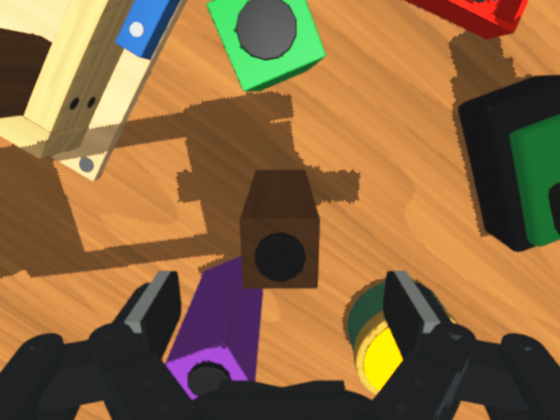

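The leg stands square between the fingers, its glide at (279,257) where predicted. The purple one is at the lower left, clear of the fingers. Descending and gripping.

>>> {"method": "step_arm", "body": {
  "motion": [
    [0, 0, 0.4, 0, 0, 0, 1],
    [0, 0, 0.5, 0, 0, 0, 1],
    [0, 0, 0.4, 0, 0, 0, 1],
    [0, 0, 0.2, 0, 0, 0, 1],
    [0, 0, 0, 0, 0, 0, 1],
    [0, 0, 0, 0, 0, 0, 0.6],
    [0, 0, 0, 0, 0, 0, 0.4],
    [0, 0, 0, 0, 0, 0, 0.2],
    [0, 0, 0, 0, 0, 0, 0.2],
    [0, 0, 0, 0, 0, 0, 0],
    [0, 0, 0, 0, 0, 0, 0],
    [0, 0, 0, 0, 0, 0, 0]
  ],
  "newtons": 80
}}

```text
t: 3.8
tcp_pos: [486.0, -361.5, 81.2]
eef_rot: [0.948, 0.318, 0.0, 0.001]
force: [-0.6, 0.9, 6.6]
width: 38.8
finger_force: 75.1
```

>>> {"method": "step_arm", "body": {
  "motion": [
    [0, 0, -0.3, 0, 0, 0, 0],
    [0, 0, -0.6, 0, 0, 0, 0],
    [0, 0, -0.8, 0, 0, 0, 0],
    [0, 0, -0.8, 0, 0, 0, 0],
    [0, 0, -0.6, 0, 0, 0, 0],
    [0, 0, -0.2, 0, 0, 0, 0],
    [0.3, -0.219, 0, 0, 0, 0, 0],
    [0.6, -0.439, 0, 0, 0, 0, 0],
    [0.65, -0.475, 0, 0, 0, 0, 0],
    [0.65, -0.475, 0, 0, 0, 0, 0],
    [0.65, -0.475, 0, 0, 0, 0, 0],
    [0.65, -0.475, 0, 0, 0, 0, 0],
    [0.65, -0.475, 0, 0, 0, 0, 0],
    [0.65, -0.475, 0, 0, 0, 0, 0],
    [0.65, -0.475, 0, 0, 0, 0, 0],
    [0.65, -0.475, 0, 0, 0, 0, 0],
    [0.6, -0.439, 0, 0, 0, 0, 0],
    [0.258, -0.189, 0, 0, 0, 0, 0]
  ]
}}

```text
t: 5.6
tcp_pos: [608.5, 55.8, 242.5]
eef_rot: [0.948, 0.319, -0.002, -0.001]
force: [-0.5, -0.2, -1.8]
width: 39.1
finger_force: 75.0
```

>>> {"method": "step_arm", "body": {
  "motion": [
    [0, 0, 0, 0, 0, 0.0355, 0],
    [0, 0, 0, 0, 0, 0.0355, 0],
    [0, 0, 0, 0, 0, 0.0355, 0],
    [0, 0, 0, 0, 0, 0.0355, 0],
    [0, 0, 0, 0, 0, 0.0355, 0],
    [0, 0, 0, 0, 0, 0, 0],
    [0, 0, 0, 0, 0, 0, 0]
  ]
}}

```text
t: 6.3
tcp_pos: [608.7, 51.7, 243.7]
eef_rot: [0.999, 0.046, -0.001, -0.0]
force: [1.3, -0.1, -1.9]
width: 39.1
finger_force: 75.0
```

```bash
python3 - <<'E'
from h import *
from rig import vision,ctrl
import pickle
o=ctrl.get_obs();print(o["tcp_pos"].round(1),R.from_quat(o["eef_rot"]).as_matrix().round(4),o["force"].round(1),o["width"]); i=vision.camera_info("wrist");im=vision.grab_frame("wrist")[:,:,::-1]
pickle.dump((o,i),open("w3.pkl","wb"))
cv2.imwrite("pics/w3.png",im); print(proj([(621.5,64,62)],i))
E
```

```text
[608.7  51.7 243.7] [[ 9.958e-01  9.200e-02 -2.500e-03]
 [ 9.200e-02 -9.958e-01  1.000e-04]
 [-2.500e-03 -3.000e-04 -1.000e+00]] [ 1.3 -0.1 -1.9] 39.06890000659256
[[269.83756615 168.36875275]]
```

View pics/w3.png

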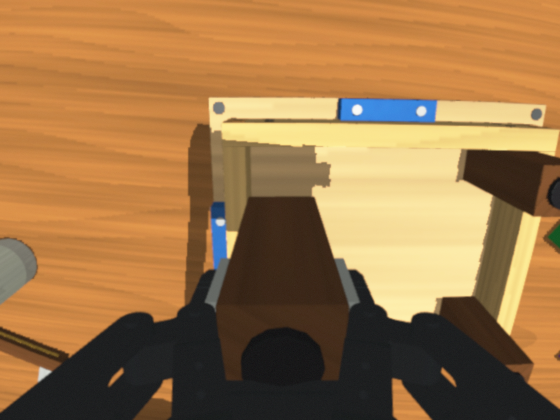

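```bash
python3 - <<'E'
from h import *
import pickle
np.set_printoptions(precision=2,suppress=True)
o,i=pickle.load(open("w3.pkl","rb"))
im=cv2.imread("pics/w3.png")
b=onplane([(219,108),(537,114)],12,i)[:,:2];v=b[0]-b[1];print(b,np.hypot(*v),"yaw",np.degrees(np.arctan2(-v[0],v[1])))
# far rail inner top edge: strongest bright->dark drop per column
g=cv2.GaussianBlur(cv2.cvtColor(im,cv2.COLOR_BGR2GRAY),(3,3),0).astype(float)
for lo,hi,z,sg,nm in [(138,158,62,-1,"inner top"),(92,106,12,1,"board outer")]:
    cols=np.arange(255 if sg<0 else 235,450,3) if sg<0 else np.arange(230,530,3)
    rows=[lo+np.argmax(sg*np.diff(g[lo:hi,c]))+.5 for c in cols]
    P=onplane(np.c_[cols,rows],z,i)[:,:2]
    l=cv2.fitLine(P.astype(np.float32),cv2.DIST_HUBER,0,.01,.01).ravel();a=l[:2]*np.sign(l[1])
    n=np.array([a[1],-a[0]]);print(nm,"yaw",np.degrees(np.arctan2(-a[0],a[1])),"rms",np.std((P-l[2:])@n),"dist of seat est",(l[2:]-[621.5,64])@n)
E
```

```text
[[ 665.67  118.84]
 [ 694.07 -200.61]] 320.7107061285204 yaw 5.080605056576702
inner top yaw 4.755762 rms 3.2002169594573155 dist of seat est 20.891033874329963
board outer yaw 5.0109177 rms 1.37575713805219 dist of seat est 58.62212545039108
```

Frame yaw comes to 5.05°, and the corner is clear with about 11–14 mm of slack to each rail. The leg is held upright and the fingers are above rail level. Going down.

>>> {"method": "step_arm", "body": {
  "motion": [
    [0, 0, 0.3, 0, 0.0004, 0.0012, 0],
    [0, 0, 0.6, 0, 0, 0, 0],
    [0, 0, 0.6, 0, 0, 0, 0],
    [0, 0, 0.6, 0, 0, 0, 0],
    [0, 0, 0.4, 0, 0, 0, 0],
    [0, 0, 0.2, 0, 0, 0, 0],
    [0, 0, 0.08, 0, 0, 0, 0],
    [0, 0, 0, 0, 0, 0, 0],
    [0, 0, 0, 0, 0, 0, 0],
    [0, 0, 0, 0, 0, 0, 0]
  ]
}}

```text
t: 7.35
tcp_pos: [610.8, 51.6, 107.3]
eef_rot: [0.999, 0.043, 0.002, 0.0]
force: [0.4, -0.1, -1.8]
width: 39.3
finger_force: 75.0
```

```bash
python3 - <<'E'
from h import *
from rig import ctrl
o=ctrl.get_obs();print(o["tcp_pos"].round(2),R.from_quat(o["eef_rot"]).as_matrix().round(4),o["force"].round(1))
E
```

```text
[610.84  51.63 107.28] [[ 9.963e-01  8.560e-02  3.600e-03]
 [ 8.560e-02 -9.963e-01  1.000e-04]
 [ 3.600e-03  2.000e-04 -1.000e+00]] [ 0.4 -0.1 -1.8]
```

>>> {"method": "step_arm", "body": {
  "motion": [
    [0, 0, 0.08, 0, -0.0008, -0.0008, 0],
    [0, 0, 0.08, 0, 0, 0, 0],
    [0, 0, 0.06, 0, 0, 0, 0],
    [0, 0, 0, 0, 0, 0, 0],
    [0, 0, 0, 0, 0, 0, 0],
    [0, 0, 0, 0, 0, 0, 0]
  ]
}}

```text
t: 7.95
tcp_pos: [609.9, 51.7, 95.0]
eef_rot: [0.999, 0.044, -0.001, -0.0]
force: [-0.5, -0.7, -1.8]
width: 39.3
finger_force: 75.0
```

```bash
cat > st.py <<'E'
from h import *
from rig import ctrl
o=ctrl.get_obs();M=R.from_quat(o["eef_rot"]).as_matrix();a=np.radians(5.05);F=o["force"]
print("t",o["t"],o["tcp_pos"].round(2),"tilt z",M[:2,2].round(4),"yaw",np.degrees(np.arctan2(M[1,0],M[0,0])).round(2))
print("F frame x,y,z",(F[0]*np.cos(a)+F[1]*np.sin(a)).round(1),(-F[0]*np.sin(a)+F[1]*np.cos(a)).round(1),F[2].round(1),"grip",round(o["finger_force"],1),round(o["width"],1),"T",o["ft_torque"].round(2))
E
python3 st.py
```

```text
t 7.95 [609.94  51.66  95.03] tilt z [-0.0012 -0.    ] yaw 5.04
F frame x,y,z -0.6 -0.7 -1.8 grip 75.0 39.3 T [-0.01 -0.03  0.03]
```

>>> {"method": "step_arm", "body": {
  "motion": [
    [0, 0, 0.01, 0, 0, 0, 0],
    [0, 0, 0.01, 0, 0, 0, 0],
    [0, 0, 0.01, 0, 0, 0, 0],
    [0, 0, 0, 0, 0, 0, 0],
    [0, 0, 0, 0, 0, 0, 0]
  ]
}}

```text
t: 8.45
tcp_pos: [609.8, 51.7, 93.5]
eef_rot: [0.999, 0.044, -0.001, -0.0]
force: [0.8, -1.0, -1.7]
width: 39.1
finger_force: 75.0
```

```bash
python3 st.py
```

```text
t 8.45 [609.84  51.67  93.49] tilt z [-0.0014  0.    ] yaw 5.04
F frame x,y,z 0.7 -1.0 -1.7 grip 75.0 39.1 T [-0.01  0.    0.01]
```

>>> {"method": "step_arm", "body": {
  "motion": [
    [0, 0, 0.006, 0, 0.0003, 0, 0],
    [0, 0, 0.006, 0, 0, 0, 0],
    [0, 0, 0, 0, 0, 0, 0],
    [0, 0, 0, 0, 0, 0, 0]
  ]
}}

```text
t: 8.85
tcp_pos: [610.0, 51.7, 93.3]
eef_rot: [0.999, 0.044, 0.0, -0.0]
force: [-0.6, 0.4, 2.9]
width: 39.2
finger_force: 75.4
```

```bash
python3 st.py
```

```text
t 8.85 [610.    51.67  93.25] tilt z [0.     0.0001] yaw 5.05
F frame x,y,z -0.5 0.5 2.9 grip 75.4 39.2 T [-0.03  0.22 -0.02]
```

>>> {"method": "step_arm", "body": {
  "motion": [
    [0.04, -0.04, 0, 0, 0, 0, 0],
    [0.04, -0.04, 0, 0, 0, 0, 0],
    [0.04, -0.04, 0, 0, 0, 0, 0],
    [0.04, -0.04, 0, 0, 0, 0, 0],
    [0, 0, 0, 0, 0, 0, 0],
    [0, 0, 0, 0, 0, 0, 0],
    [0, 0, 0, 0, 0, 0, 0]
  ]
}}

```text
t: 9.55
tcp_pos: [617.9, 60.7, 93.2]
eef_rot: [0.999, 0.044, 0.001, -0.0]
force: [0.5, 0.6, 6.1]
width: 39.0
finger_force: 75.8
```

```bash
python3 st.py
```

```text
t 9.55 [617.87  60.66  93.23] tilt z [0.0011 0.0005] yaw 5.04
F frame x,y,z 0.5 0.6 6.1 grip 75.8 39.0 T [ 0.03 -0.06 -0.  ]
```

>>> {"method": "step_arm", "body": {
  "motion": [
    [0, -0.012, 0, 0, 0, 0, 0],
    [0, -0.012, 0, 0, 0, 0, 0],
    [0, -0.012, 0, 0, 0, 0, 0],
    [0, -0.012, 0, 0, 0, 0, 0],
    [0, 0, 0, 0, 0, 0, 0],
    [0, 0, 0, 0, 0, 0, 0]
  ]
}}

```text
t: 10.15
tcp_pos: [617.4, 62.3, 93.2]
eef_rot: [0.999, 0.044, 0.0, 0.0]
force: [0.8, -1.1, 5.3]
width: 39.0
finger_force: 75.8
```

```bash
python3 st.py
```

```text
t 10.15 [617.43  62.35  93.21] tilt z [ 0.0007 -0.0006] yaw 5.05
F frame x,y,z 0.7 -1.2 5.3 grip 75.8 39.0 T [-0.53 -0.07 -0.01]
```

>>> {"method": "step_arm", "body": {
  "motion": [
    [0, -0.01, 0, 0, 0, 0, 0],
    [0, -0.01, 0, 0, 0, 0, 0],
    [0, 0, 0, 0, 0, 0, 0],
    [0, 0, 0, 0, 0, 0, 0]
  ]
}}

```text
t: 10.55
tcp_pos: [617.3, 63.3, 93.2]
eef_rot: [0.999, 0.044, 0.0, 0.0]
force: [0.6, -1.5, 4.8]
width: 39.6
finger_force: 75.8
```

```bash
python3 st.py
```

```text
t 10.55 [617.32  63.28  93.23] tilt z [ 0.0007 -0.0007] yaw 5.06
F frame x,y,z 0.5 -1.6 4.8 grip 75.8 39.6 T [-0.57 -0.02 -0.02]
```

>>> {"method": "step_arm", "body": {
  "motion": [
    [0, -0.01, 0, 0, 0, 0, 0],
    [0, -0.01, 0, 0, 0, 0, 0],
    [0, 0, 0, 0, 0, 0, 0],
    [0, 0, 0, 0, 0, 0, 0]
  ]
}}

```text
t: 10.95
tcp_pos: [617.2, 64.1, 93.2]
eef_rot: [0.999, 0.044, 0.0, 0.001]
force: [0.5, -2.9, 6.0]
width: 39.0
finger_force: 75.8
```

```bash
python3 st.py
```

```text
t 10.95 [617.21  64.06  93.22] tilt z [ 0.0006 -0.001 ] yaw 5.05
F frame x,y,z 0.2 -2.9 6.0 grip 75.8 39.0 T [-0.73 -0.08 -0.01]
```

>>> {"method": "step_arm", "body": {
  "motion": [
    [0.012, -0.005, 0, 0, 0, 0, 0],
    [0.012, -0.005, 0, 0, 0, 0, 0],
    [0.012, 0, 0, 0, 0, 0, 0],
    [0.012, 0, 0, 0, 0, 0, 0],
    [0, 0, 0, 0, 0, 0, 0],
    [0, 0, 0, 0, 0, 0, 0]
  ]
}}

```text
t: 11.55
tcp_pos: [617.8, 64.2, 93.2]
eef_rot: [0.999, 0.044, -0.001, 0.001]
force: [-3.7, -6.5, 10.5]
width: 39.1
finger_force: 76.2
```

```bash
python3 st.py
```

```text
t 11.55 [617.84  64.2   93.23] tilt z [-0.0028 -0.0019] yaw 5.07
F frame x,y,z -4.3 -6.1 10.5 grip 76.2 39.1 T [-1.22  0.74 -0.06]
```

>>> {"method": "step_arm", "body": {
  "motion": [
    [0, 0, -0.006, 0, 0, 0, 0],
    [0.01, 0, 0, 0, 0, 0, 0],
    [0.01, 0, 0, 0, 0, 0, 0],
    [0, 0, 0, 0, 0, 0, 0],
    [0, 0, 0, 0, 0, 0, 0]
  ]
}}

```text
t: 12.05
tcp_pos: [618.7, 64.3, 93.2]
eef_rot: [0.999, 0.044, -0.002, 0.001]
force: [-3.8, -4.8, 9.4]
width: 39.0
finger_force: 76.0
```

```bash
python3 st.py
```

```text
t 12.05 [618.74  64.28  93.24] tilt z [-0.003  -0.0019] yaw 5.06
F frame x,y,z -4.3 -4.5 9.4 grip 76.0 39.0 T [-1.16  0.64 -0.09]
```

>>> {"method": "step_arm", "body": {
  "motion": [
    [0.01, 0, -0.008, 0, 0, 0, 0],
    [0.01, 0, 0, 0, 0, 0, 0],
    [0.01, 0, 0, 0, 0, 0, 0],
    [0.01, 0, 0, 0, 0, 0, 0],
    [0.01, 0, 0, 0, 0, 0, 0],
    [0, 0, 0, 0, 0, 0, 0],
    [0, 0, 0, 0, 0, 0, 0]
  ]
}}

```text
t: 12.75
tcp_pos: [621.2, 64.5, 93.3]
eef_rot: [0.999, 0.044, -0.002, 0.001]
force: [-2.0, -4.4, 5.3]
width: 39.4
finger_force: 75.8
```

```bash
python3 st.py
```

```text
t 12.75 [621.18  64.49  93.26] tilt z [-0.0032 -0.0019] yaw 5.06
F frame x,y,z -2.4 -4.2 5.3 grip 75.8 39.4 T [-1.15  0.51 -0.07]
```

>>> {"method": "step_arm", "body": {
  "motion": [
    [0.01, 0, 0, 0.0006, 0.001, 0, 0],
    [0.01, 0, 0, 0, 0, 0, 0],
    [0.01, 0, 0, 0, 0, 0, 0],
    [0, 0, 0, 0, 0, 0, 0],
    [0, 0, 0, 0, 0, 0, 0]
  ]
}}

```text
t: 13.25
tcp_pos: [621.9, 64.4, 93.2]
eef_rot: [0.999, 0.044, -0.001, -0.0]
force: [-5.0, -5.9, 8.3]
width: 39.1
finger_force: 76.1
```

```bash
python3 st.py
```

```text
t 13.25 [621.88  64.45  93.21] tilt z [-0.0018 -0.0001] yaw 5.07
F frame x,y,z -5.5 -5.4 8.3 grip 76.1 39.1 T [-1.32  0.77 -0.13]
```

>>> {"method": "step_arm", "body": {
  "motion": [
    [0.01, -0.01, -0.006, 0, 0, 0, 0],
    [0.01, -0.01, 0, 0, 0, 0, 0],
    [0, 0, 0, 0, 0, 0, 0],
    [0, 0, 0, 0, 0, 0, 0],
    [0, 0, 0, 0, 0, 0, 0]
  ]
}}

```text
t: 13.75
tcp_pos: [622.0, 64.6, 93.3]
eef_rot: [0.999, 0.044, -0.002, 0.001]
force: [-6.6, -9.7, 6.5]
width: 39.0
finger_force: 76.1
```

```bash
python3 st.py
```

```text
t 13.75 [621.95  64.62  93.25] tilt z [-0.0035 -0.0015] yaw 5.07
F frame x,y,z -7.4 -9.0 6.5 grip 76.1 39.0 T [-2.07  0.94 -0.21]
```

>>> {"method": "step_arm", "body": {
  "motion": [
    [0.01, -0.006, -0.004, 0.0005, 0.0012, 0, 0],
    [0.01, -0.004, 0, 0, 0, 0, 0],
    [0.006, 0, 0, 0, 0, 0, 0],
    [0, 0, 0, 0, 0, 0, 0],
    [0, 0, 0, 0, 0, 0, 0],
    [0, 0, 0, 0, 0, 0, 0]
  ]
}}

```text
t: 14.35
tcp_pos: [622.0, 64.6, 93.2]
eef_rot: [0.999, 0.044, -0.001, 0.0]
force: [-8.9, -10.8, 9.0]
width: 39.1
finger_force: 76.3
```

```bash
python3 st.py
```

```text
t 14.35 [621.97  64.59  93.24] tilt z [-0.0023 -0.0007] yaw 5.09
F frame x,y,z -9.9 -10.0 9.0 grip 76.3 39.1 T [-2.49  1.45 -0.27]
```

>>> {"method": "step_arm", "body": {
  "motion": [
    [0.01, -0.01, -0.01, 0.0002, 0.0006, 0, 0],
    [0.008, -0.006, 0, 0, 0, 0, 0],
    [0, 0, 0, 0, 0, 0, 0],
    [0, 0, 0, 0, 0, 0, 0],
    [0, 0, 0, 0, 0, 0, 0]
  ]
}}

```text
t: 14.85
tcp_pos: [622.0, 64.7, 93.3]
eef_rot: [0.999, 0.044, -0.001, 0.0]
force: [-9.1, -15.1, 8.2]
width: 39.2
finger_force: 76.4
```

```bash
python3 st.py
```

```text
t 14.85 [621.98  64.67  93.26] tilt z [-0.0023 -0.0011] yaw 5.1
F frame x,y,z -10.4 -14.2 8.2 grip 76.4 39.2 T [-3.07  1.54 -0.34]
```

>>> {"method": "step_arm", "body": {
  "motion": [
    [0.012, 0.008, -0.006, 0, 0.0005, 0, 0],
    [0, 0, 0, 0, 0, 0, 0],
    [0, 0, 0, 0, 0, 0, 0],
    [0, 0, 0, 0, 0, 0, 0]
  ]
}}

```text
t: 15.25
tcp_pos: [622.0, 64.6, 93.3]
eef_rot: [0.999, 0.044, -0.001, 0.0]
force: [-10.7, -12.3, 6.3]
width: 39.0
finger_force: 76.3
```

```bash
cat > av.py <<'E'
from h import *
from rig import ctrl,vision
a=np.radians(5.05);L=[]
for k in range(6):
    o=ctrl.get_obs();L.append(np.r_[o["force"],o["ft_torque"]]);vision.grab_frame("side")
F=np.mean(L,0);print("avg F frame",(F[0]*np.cos(a)+F[1]*np.sin(a)).round(1),(-F[0]*np.sin(a)+F[1]*np.cos(a)).round(1),F[2].round(1),"sd",np.std(L,0)[:3].round(1),"T",F[3:].round(2))
E
python3 av.py; python3 st.py
```

```text
avg F frame -11.6 -12.0 6.6 sd [0.5 0.5 0.4] T [-2.96  1.72 -0.3 ]
t 15.55 [622.01  64.63  93.25] tilt z [-0.0019 -0.0005] yaw 5.1
F frame x,y,z -10.9 -11.9 5.9 grip 76.3 39.2 T [-2.93  1.71 -0.26]
```

Push is now about 11.6 N and 12.0 N on the two rails. Nudge x slightly, hold over two seconds, then look.

>>> {"method": "step_arm", "body": {
  "motion": [
    [0.004, 0, 0, 0, 0, 0, 0],
    [0, 0, 0, 0, 0, 0, 0],
    [0, 0, 0, 0, 0, 0, 0],
    [0, 0, 0, 0, 0, 0, 0],
    [0, 0, 0, 0, 0, 0, 0],
    [0, 0, 0, 0, 0, 0, 0],
    [0, 0, 0, 0, 0, 0, 0],
    [0, 0, 0, 0, 0, 0, 0],
    [0, 0, 0, 0, 0, 0, 0],
    [0, 0, 0, 0, 0, 0, 0],
    [0, 0, 0, 0, 0, 0, 0],
    [0, 0, 0, 0, 0, 0, 0],
    [0, 0, 0, 0, 0, 0, 0],
    [0, 0, 0, 0, 0, 0, 0]
  ]
}}

```text
t: 16.95
tcp_pos: [622.0, 64.7, 93.3]
eef_rot: [0.999, 0.044, -0.001, 0.0]
force: [-10.7, -13.3, 7.7]
width: 39.0
finger_force: 76.3
```

```bash
python3 av.py; python3 - <<'E'
from h import *
from rig import vision
a=vision.grab_frame("side")[120:300,120:380,::-1];b=vision.grab_frame("wrist")[60:,:,::-1]
a=cv2.resize(a,(520,360));b=cv2.resize(b,(280,180))
c=np.zeros((360,800,3),np.uint8);c[:,:520]=a;c[:180,520:]=b
cv2.imwrite("pics/fin.png",c)
E
python3 st.py
```

```text
avg F frame -12.1 -11.9 7.2 sd [0.4 0.2 0.5] T [-2.97  1.77 -0.28]
t 17.35 [622.    64.67  93.25] tilt z [-0.0023 -0.0005] yaw 5.1
F frame x,y,z -12.4 -12.5 7.4 grip 76.3 39.4 T [-2.95  1.73 -0.28]
```

View pics/fin.png

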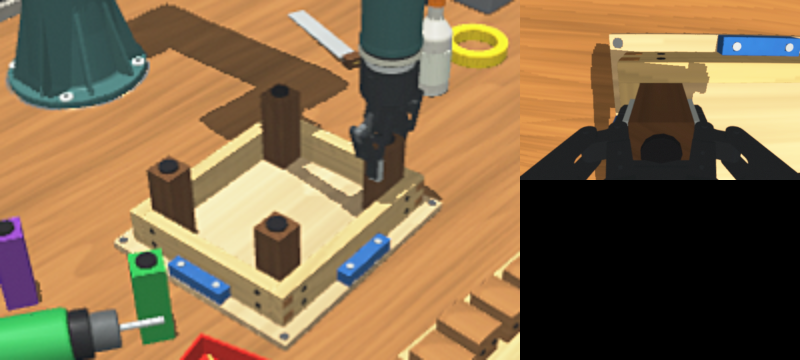

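The side view shows the leg upright in the empty corner against both rails, at (380,180), still gripped, with the other items unmoved. The TCP matches the seat estimate to within 1 mm. Holding a little longer, then handing in.

>>> {"method": "step_arm", "body": {
  "motion": [
    [0, 0, 0, 0, 0, 0, 0],
    [0, 0, 0, 0, 0, 0, 0],
    [0, 0, 0, 0, 0, 0, 0],
    [0, 0, 0, 0, 0, 0, 0],
    [0, 0, 0, 0, 0, 0, 0],
    [0, 0, 0, 0, 0, 0, 0],
    [0, 0, 0, 0, 0, 0, 0],
    [0, 0, 0, 0, 0, 0, 0],
    [0, 0, 0, 0, 0, 0, 0],
    [0, 0, 0, 0, 0, 0, 0]
  ]
}}

```text
t: 18.35
tcp_pos: [622.0, 64.7, 93.2]
eef_rot: [0.999, 0.044, -0.001, 0.0]
force: [-11.2, -12.5, 7.3]
width: 39.1
finger_force: 76.3
```

```bash
python3 av.py; python3 -c "
from rig import ctrl;print(ctrl.hand_in())"
```

```text
avg F frame -12.2 -12.3 7.2 sd [0.4 0.6 0.5] T [-2.97  1.76 -0.3 ]
the job is handed in; nothing more can be done
None
```

The loose leg stands upright, glide up, in the empty corner at the far and left rails; it is still gripped and pressed at about 12 N against each rail by the wrist force reading, was held for about 3 s, and the job is handed in (no verdict was returned).

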